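# Fetch the punch die from behind the jars and load it

### The arm

A 6-joint arm with a two-finger parallel gripper is mounted at the origin on the work surface. World frame = base frame: x ahead of the robot, y to its left, z up, the work surface at z = 0. Lengths are in m, angles in degrees, forces in N, time in s.
With the tool pointing down it reaches from about 0.4 to 0.825 m from the base axis. Payload 7 kg.
Tool frame: the origin (TCP) lies midway between the tips of the shut fingers; the grasp point (between the pads) lies 19 mm behind it; z points along the fingers, y is the line along which they close (so a half turn about z gives the same grasp; the last joint's range is limited). The gripper opens to 88 mm and grips with 3 to 60 N. Pads are 19 mm wide; open, the fingers measure 130 mm over their backs; the gripper's body (78 mm by 193 mm) begins 47 mm behind the grasp point.
Start: joints at [87.783, 20.546, 0.682, 0, -70.136, -16.507], TCP at [0.217, 0.639, 0.227] pointing down, gripper open.
Joint ranges: [-176.03, 176.03], [-82.01, 121.73], [-58.28, 71.71], [-173.87, 95.51], [-174.79, -0.11], [-173.66, 173.66]. Speed limits (degrees/s): [136.94, 136.94, 172.46, 180, 180, 180].

### API

Orientations are given as [roll, pitch, yaw] about the fixed x, y, z axes, in that order (R = Rz(yaw) Ry(pitch) Rx(roll)).
In Python, from plant import telemetry, viewer, workorder gives the robot as it stands. The module is installed in compiled form; this text tells all that it offers.
- The arm moves only by the tool carry_out, never from a script. Its argument "rows" is a list of rows, each a list of 6 numbers: the shift along the tool's x, y, z in m, then the turn, a rotation vector about the tool's x, y, z in rad. In form: [[tx, ty, tz, ax, ay, az], ...]. A call has 1 to 8 rows; each row is the pose to reach, as a shift and turn from the pose commanded when the call began, along the tool's axes at that moment; what a row does not reach only later rows make up. A row lasts 1/8 s, in which the tool goes at most 62.5 mm and 10.7 degrees, less where a joint would pass 70% of its speed; a pose out of reach is approached as far as the arm can. A call with a gripper value outside its range is refused whole. "grip" is the gripper's target within -1 to 1 (fully open at 1, half-way at 0, shut at -1), set as the call begins (left out, the last holds). The fingers move at their own pace and stop on an object; the grip force is fixed at half the most. Time passes only in rows, so rows that repeat a pose let the fingers close. It gives the time, the measured TCP pose, the force, the opening and the grip force at its end, in the units of the state.
- telemetry.get_obs(): the state, without advancing time (a new reading comes with each control period).
- viewer.snapshot(name): name is "scene" or "top" or "wrist"; returns the picture (480x640x3 uint8, red, green, blue); there is no depth.
- viewer.camera_info(name): a dict with "intrinsics" (3x3 intrinsics, pixels), "extrinsics" (4x4, takes a point from camera to world coordinates); the wrist camera has in their place "tool_from_camera" (4x4, takes a point from camera to tool coordinates, whose origin is the TCP and whose axes are the flange's). Camera axes: x right, y down, z forward; pixel columns grow to the right and rows downward; lengths in m; the calibration is good to about 2 mm. A picture is of the moment at which its call begins: read the wrist's pose just before it. camera_info takes no time and is no camera call.
- workorder.close_job(): hands the job in; it is judged then, once.
The state is a dict: "clock": time; "joint_pos": joint angles; "qvel": joint speeds; "tau": joint torques, N m; "tool_pos": TCP position; "orientation": TCP orientation; "force": force on the tool from outside, world axes, zero at the start; "moment": the same for the moment, N m; "opening": finger opening in m; "gripper_force": force on a finger pad.
Only numpy, scipy, OpenCV 4.12 (cv2) and the standard library are available. Lean on these libraries where they do the work, as an engineer would, in place of code of your own. Each camera call takes 0.05 s, during which the arm holds its last target. There are 200 camera calls.

### The job

Clear the three yellow-lidded containers from the rack and stand them all on the empty side board, then fetch the small steel die that stood behind them, stand it on the middle of the loader's sprung pad and press the pad down with it until the side catch holds the pad down. Only then put each container back upright on the same cork place of the rack where it stood before. Never press the pad empty, knock no container over, and leave the tape roll and the glue pot alone.

Things in the scene. Friction and masses are not known exactly. Their poses are not given: they have to be found in the camera images.
- jar_tall: Tall round clear jar with a yellow screw lid: 125 mm high, body 56 mm, lid (top 25 mm) 58 mm in diameter; about 0.22 kg. Stands on one of the three cork places of the rack (which one changes). Origin: centre of its underside, z up.
- jar_wide: Wide low round clear jar with a yellow lid: 90 mm high, body 64 mm, lid (top 20 mm) 66 mm in diameter; about 0.26 kg. On another cork place. Origin: centre of its underside, z up.
- box_square: Square clear canister with a yellow lid: 105 mm high, body 56 x 56 mm, lid (top 20 mm) 58 x 58 mm; about 0.20 kg. On the remaining cork place. Origin: centre of its underside, z up, x and y square to its sides.
- die: Round steel punch die standing upright on the rack behind (on the far side, +x, of) the containers: foot 48 mm in diameter and 10 mm thick, with a plain stem 24 mm in diameter above it, 46 mm high in all; about 0.22 kg. While the containers stand in front of it there is no room for a gripper's body. Origin: centre of its underside, z up along the stem.
- rack: Fixed low wooden stand, 170 mm (its x) by 300 mm (its y), its top 12 mm above the table; a ledge 20 mm higher and 10 mm thick along its far edge (its +x). Three square cork places, 78 mm wide and flush with the top, lie in a row at rack x = -40 mm, y = -95, 0 and +95 mm; each container starts within a few mm of the middle of one. Origin: centre of its underside, on the table.
- board: Fixed empty plywood side board, 280 mm (its x) by 120 mm (its y), 10 mm thick, lying to one side of the rack (left or right, it changes). Three containers fit on it in a row along its x, 85 mm apart. A container counts as on it when its axis is over the board. Origin: centre of its underside, on the table.
- pad (a joint): How far the loader's sprung pad is pushed down, m: 0 up, stop at 0.015. It takes about 3 N to start it (more than the weight of the die) and about 12 N to push it to its stop. At about 0.013 the spring catch at its side snaps over it: push to the stop to be sure. Let go, it then stays at about 0.013. Unlatched it springs back to 0.
- pad_top (a point): Centre of the upper face of the sprung pad: flat aluminium disc, 72 mm in diameter, on the grey die loader, on the other side of the rack from the board. 60 mm above the table when up; moves with the pad. Axes of the loader, z up; its catch (bracket up to 54 mm, steel bolt up to 62 mm above the table, black knob) stands on its +x side, 44 to 100 mm from this point.
- tape: Bystander: roll of brown tape lying flat, 80 mm in diameter, 24 mm high, beyond the rack. Origin: centre of its underside.
- glue_pot: Bystander: small closed glue pot with a black cap, 60 mm in diameter, 60 mm high, beyond the rack. Origin: centre of its underside.

How it is judged:
By the outcome, as a careful person would: the job done as asked, in the order asked, and still so for the second after the job is handed in, with the robot touching nothing.
It also fails if it takes over 144 s, if anything falls off the work surface, if the arm or the gripper's body presses on something with over 40 N, if the wrist force passes 120 N, or if a joint passes its speed limit or range.

## Working session

There is one attempt and no reset: what is moved stays moved. The work goes in short steps, Python scripts to look and compute and a tool call to move; the robot and the scene stay as the last step left them, time stands still between calls to the robot, and variables do not carry over. Pictures are saved under pics/ and viewed, at most 14 in all, crops included, and the job is handed in when it is done.

Besides the shell and the picture viewer there is one more tool, called as name(argument=value, ...) on one line, values as JSON. carry_out: Moves the arm, as the interface text tells. Its arguments: {"type":"object","properties":{"rows":{"type":"array"},"grip":{"type":"number"}},"required":["rows"]}

```bash
mkdir -p pics; ls; python3 - <<'E'
from plant import telemetry, viewer
import cv2, numpy as np
o=telemetry.get_obs()
for k in("clock","tool_pos","orientation","opening","force"):print(k,o[k])
for n in("scene","top"):
    im=viewer.snapshot(n); cv2.imwrite(f"pics/{n}0.png",im[:,:,::-1])
    i=viewer.camera_info(n); print(n,np.round(i["intrinsics"],1).tolist(),np.round(i["extrinsics"],3).tolist())
print(np.round(viewer.camera_info("wrist")["tool_from_camera"],4).tolist())
E
```

```text
pics
clock 0.0
tool_pos [0.21655783 0.63881056 0.22564181]
orientation [ 1.79906931e+02 -8.47371005e-03 -1.87291504e+01]
opening 0.08785986946698066
force [-0.3108886   0.29025567  0.5300203 ]
scene [[476.7, 0.0, 316.7], [0.0, 476.7, 240.7], [0.0, 0.0, 1.0]] [[0.251, 0.61, -0.752, 1.293], [0.968, -0.16, 0.193, -0.175], [-0.003, -0.776, -0.63, 0.639], [0.0, 0.0, 0.0, 1.0]]
top [[531.4, 0.0, 317.4], [0.0, 531.4, 229.9], [0.0, 0.0, 1.0]] [[-0.002, -0.991, 0.134, 0.504], [-1.0, 0.003, 0.01, -0.005], [-0.01, -0.134, -0.991, 1.159], [0.0, 0.0, 0.0, 1.0]]
[[-0.0006, -0.9588, -0.284, 0.077], [1.0, -0.0003, -0.001, 0.0003], [0.0009, -0.284, 0.9588, -0.1577], [0.0, 0.0, 0.0, 1.0]]
```

View pics/top0.png

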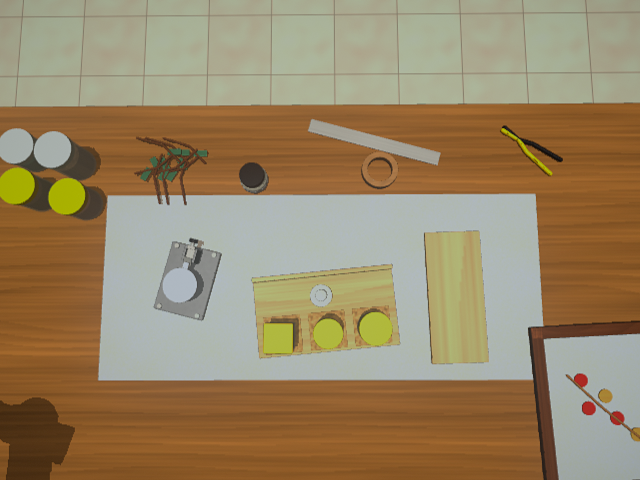

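View pics/scene0.png

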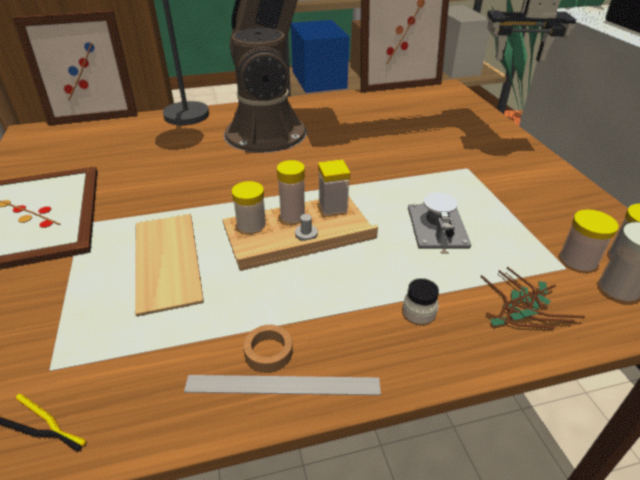

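The top view shows the loader left (pad ~(182,285)), the rack in the middle with the box (279,338), jars (328,333) and (376,328), and the die (321,295). The board is on the right, ~(456,297). The scene view, from the far side, shows the wide jar (248,193), tall jar (291,170) and box (334,170) lids, and the die (306,227).

```bash
cat > h.py <<'E'
import cv2, numpy as np
from plant import viewer, telemetry
from scipy.spatial.transform import Rotation as Ro
def cam(n, pose=None):
    i=viewer.camera_info(n); K=np.array(i["intrinsics"])
    if n!="wrist": return K,np.array(i["extrinsics"])
    T=np.eye(4); T[:3,:3]=Ro.from_euler("xyz",pose[1],degrees=True).as_matrix(); T[:3,3]=pose[0]
    return K,T@np.array(i["tool_from_camera"])
def ray(c,uv):
    K,T=c; d=T[:3,:3]@np.linalg.solve(K,[uv[0],uv[1],1.]); return T[:3,3],d
def plane(c,uv,z):
    o,d=ray(c,uv); return o+d*(z-o[2])/d[2]
def tri(c1,a,c2,b):
    o1,d1=ray(c1,a);o2,d2=ray(c2,b)
    s=np.linalg.lstsq(np.c_[d1,-d2],o2-o1,rcond=None)[0]
    p,q=o1+s[0]*d1,o2+s[1]*d2; return (p+q)/2,np.linalg.norm(p-q)
def blobs(mask,amin=60):
    cs,_=cv2.findContours(mask.astype(np.uint8)*255,cv2.RETR_EXTERNAL,cv2.CHAIN_APPROX_NONE)
    return sorted([c for c in cs if cv2.contourArea(c)>amin],key=lambda c:c[:,0,0].mean())
E
python3 - <<'E'
from h import *
np.set_printoptions(precision=4,suppress=True)
im={n:cv2.imread(f"pics/{n}0.png") for n in("top","scene")}
hsv={n:cv2.cvtColor(im[n],cv2.COLOR_BGR2HSV) for n in im}
for n,(x0,x1,y0,y1) in {"top":(240,420,260,370),"scene":(220,360,150,215)}.items():
    h=hsv[n]; m=cv2.inRange(h,(24,190,90),(34,255,255)); w=np.zeros_like(m); w[y0:y1,x0:x1]=m[y0:y1,x0:x1]
    for c in blobs(w>0):
        r=cv2.minAreaRect(c); v=h[:,:,2][cv2.drawContours(np.zeros_like(m),[c],-1,255,-1)>0]
        print(n,"yellow",cv2.boundingRect(c),np.round(r[0],1),np.round(r[1],1),round(r[2],1),"V pct",np.percentile(v,[5,25,50,75,95]))
for n,pts in {"top":[(182,285),(321,295),(265,290),(455,300),(328,350),(190,310)],"scene":[(440,203),(306,235),(306,222),(168,260),(350,235),(460,240)]}.items():
    for p in pts: print(n,p,hsv[n][p[1],p[0]])
# enlarged crops side by side
a=cv2.resize(im["top"][225:375,140:500],(800,333),interpolation=cv2.INTER_CUBIC)
b=cv2.resize(im["scene"][150:270,200:488],(640,266),interpolation=cv2.INTER_CUBIC)
cv2.imwrite("pics/c1.png",np.vstack([a,np.pad(b,((0,0),(0,160),(0,0)))]))
E
```

```text
scene yellow (232, 181, 32, 20) [247.5 190.5] [19. 31.] 90.0 V pct [140.6 208.  217.  218.  218. ]
scene yellow (277, 160, 28, 17) [290.5 168. ] [16. 27.] 90.0 V pct [136.05 205.   217.   217.   219.  ]
scene yellow (319, 160, 31, 19) [334.  167.9] [17.  28.8] 79.7 V pct [161.  209.  217.  218.  218.6]
top (182, 285) [104  25 194]
top (321, 295) [ 93  12 186]
top (265, 290) [ 30  90 178]
top (455, 300) [ 29  91 176]
top (328, 350) [ 28  98 177]
top (190, 310) [ 60   4 137]
scene (440, 203) [110  10 227]
scene (306, 235) [ 24  22 164]
scene (306, 222) [20 25 91]
scene (168, 260) [ 22 106 218]
scene (350, 235) [ 15 131 125]
scene (460, 240) [ 18   9 146]
```

View pics/c1.png

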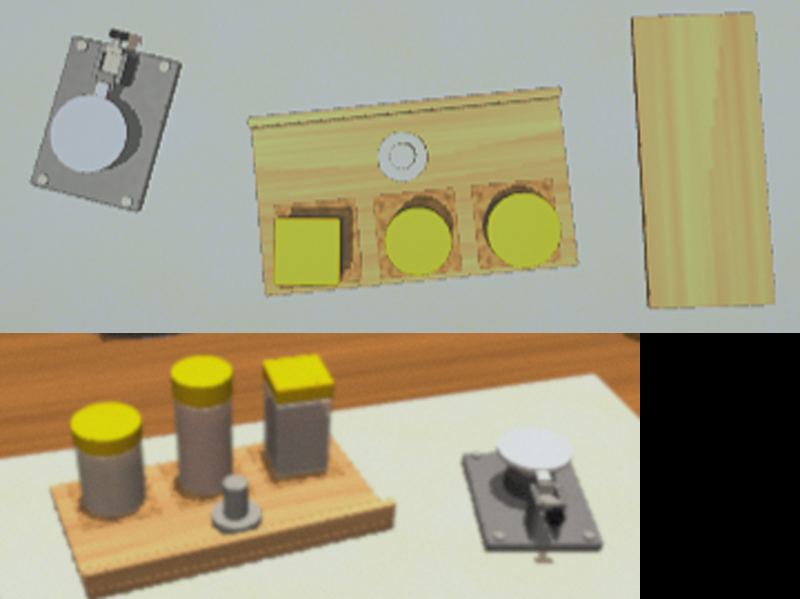

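The crop shows, left to right, the loader with its catch at far right-up of the pad, the box, the tall jar in the middle, the wide jar on the right, the die behind the tall jar, and the board on the right. Now the numbers.

```bash
python3 - <<'E'
from h import *
np.set_printoptions(precision=4,suppress=True)
im={n:cv2.imread(f"pics/{n}0.png") for n in("top","scene")}
H={n:cv2.cvtColor(im[n],cv2.COLOR_BGR2HSV) for n in im}
ct,cs=cam("top"),cam("scene")
def win(m,x0,x1,y0,y1):
    w=np.zeros_like(m); w[y0:y1,x0:x1]=m[y0:y1,x0:x1]; return w>0
yt=blobs(win(cv2.inRange(H["top"],(22,170,120),(36,255,255)),240,420,300,370))
ys=blobs(win(cv2.inRange(H["scene"],(24,190,212),(34,255,255)),220,360,150,215))
for name,a,b,z in zip(("box","tall","wide"),yt,ys[::-1],(.117,.137,.102)):
    def cen(c,box):
        if box: m=cv2.moments(c); return np.array([m["m10"]/m["m00"],m["m01"]/m["m00"]])
        return np.array(cv2.fitEllipse(c)[0])
    ca,cb=cen(a,name=="box"),cen(b,name=="box")
    p,g=tri(ct,ca,cs,cb)
    pts=np.array([plane(ct,q[0],z)[:2] for q in a]); r=cv2.minAreaRect((pts*1000).astype(np.float32))
    print(name,ca,cb,"tri",p,"gap",g,"plane",plane(ct,ca,z),"size",np.round(r[1],1),"ang",round(r[2],1))
wood=cv2.inRange(H["top"],(14,60,60),(36,255,255))
for nm,w in (("rack",(245,408,258,366)),("board",(415,500,222,372))):
    m=win(wood,*w); cc=max(blobs(m),key=cv2.contourArea); r=cv2.boxPoints(cv2.minAreaRect(cc))
    ap=cv2.approxPolyDP(cc,4,True)[:,0]
    print(nm,"corners",*[np.round(plane(ct,q,.012 if nm=="rack" else .010)[:2],4) for q in ap],len(ap), ap.tolist())
# die / pad
g=H["top"]; m=win(((g[:,:,1]<45)*255).astype(np.uint8),300,342,280,312)
for c in blobs(m,20): e=cv2.fitEllipse(c); print("die top",np.round(e,2) if 0 else e, "foot",plane(ct,e[0],.022))
m=win(cv2.inRange(g,(95,15,165),(125,70,255)),155,212,255,312)
for c in blobs(m,100):
    e=cv2.fitEllipse(c); print("pad top",e,plane(ct,e[0],.06)); pt=e[0]
m=win(cv2.inRange(H["scene"],(0,0,205),(180,40,255)),415,465,190,225)
for c in blobs(m,50): e=cv2.fitEllipse(c); print("pad scene",e,tri(ct,pt,cs,e[0]))
m=win(cv2.inRange(g,(0,0,60),(180,60,150)),148,228,235,325)
c=max(blobs(m),key=cv2.contourArea); r=cv2.minAreaRect(c); print("loader rect",r)
E
```

```text
box [277.7093 337.7579] [333.4474 167.2596] tri [0.4353 0.0829 0.1157] gap 0.001429093506382123 plane [0.4352 0.0821 0.117 ] size [56.2 56.8] ang 89.9
tall [327.6281 333.4028] [290.1535 166.6714] tri [ 0.4447 -0.0134  0.1368] gap 0.0014192195639973033 plane [ 0.4445 -0.014   0.137 ] size [54.9 53.9] ang 89.9
wide [375.2186 328.1443] [247.1458 189.393 ] tri [ 0.4526 -0.1069  0.1016] gap 0.001196957672513157 plane [ 0.4525 -0.1075  0.102 ] size [62.8 61.7] ang 89.9
rack corners [ 0.5843 -0.1524] [0.5549 0.1474] [0.3884 0.1301] [ 0.4151 -0.1638] 4 [[391, 264], [252, 278], [259, 357], [398, 344]]
board corners [ 0.6558 -0.3431] [ 0.6518 -0.2258] [ 0.3756 -0.2347] [ 0.3796 -0.3525] 4 [[478, 231], [424, 233], [432, 363], [488, 361]]
die top ((320.5431823730469, 295.1369934082031), (21.365680694580078, 21.798311233520508), 17.40614128112793) foot [ 0.5178 -0.0003  0.022 ]
pad top ((179.54385375976562, 283.610595703125), (32.006553649902344, 37.52507781982422), 22.481353759765625) [0.5416 0.2907 0.06  ]
pad scene ((444.4284362792969, 201.4712371826172), (29.206466674804688, 56.37700653076172), 107.8349380493164) (array([0.5434, 0.2951, 0.0607]), np.float64(0.009642581544029093))
loader rect ((188.28733825683594, 277.033935546875), (51.65224075317383, 77.94464111328125), 15.708637237548828)
```

carry_out(rows=[[0.03,0.04,0,0,0,0.155],[0.065,0.085,0,0,0,0.311],[0.1,0.13,0,0,0,0.466],[0.135,0.175,0,0,0,0.622],[0.17,0.22,0,0,0,0.777],[0.205,0.265,0,0,0,0.933],[0.24,0.31,0,0,0,1.088],[0.275,0.355,0,0,0,1.244]], grip=1)

```text
clock: 1.1
tool_pos: [0.3632, 0.2129, 0.2266]
orientation: [-180.0, 0.0, -90.3]
force: [1.3, 0.0, 0.6]
opening: 0.0879
gripper_force: 0.0
```

carry_out(rows=[[0.057,-0.02,0,0,0,0],[0.114,-0.041,0.005,0,0,0],[0.171,-0.062,0.01,0,0,0],[0.227,-0.0815,0.02,0,0,0],[0.227,-0.0815,0.03,0,0,0],[0.227,-0.0815,0.06,0,0,0],[0.227,-0.0815,0.08,0,0,0],[0.227,-0.0815,0.08,0,0,0]])

```text
clock: 2.1
tool_pos: [0.4434, -0.0121, 0.1453]
orientation: [179.8, -0.1, -90.0]
force: [0.0, 0.7, 0.1]
opening: 0.0874
gripper_force: 0.0
```

```bash
python3 - <<'E'
from h import *
o=telemetry.get_obs(); print(o["tool_pos"],o["orientation"])
im=viewer.snapshot("wrist"); cv2.imwrite("pics/w1.png",im[:,:,::-1])
E
```

```text
[ 0.44339133 -0.01209264  0.14526966] [ 1.79816219e+02 -5.99673541e-02 -8.99748840e+01]
```

View pics/w1.png

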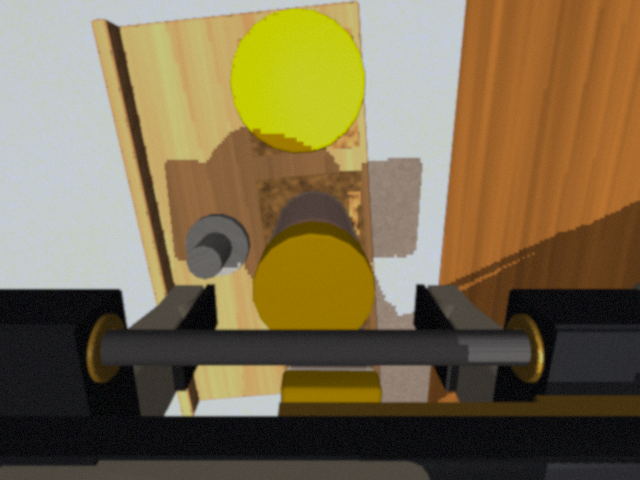

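The tall jar's lid (centre (314,285)) sits midway between the open fingers (215–415), and the die and wide jar are clear of them.

carry_out(rows=[[0.001,0,0.02,0,0,0],[0.001,-0.001,0.04,0,0,0],[0.001,-0.001,0.04,0,0,0]])

```text
clock: 2.52
tool_pos: [0.4454, -0.013, 0.1066]
orientation: [179.9, -0.0, -90.0]
force: [0.2, 0.0, -0.5]
opening: 0.0878
gripper_force: 0.0
```

carry_out(rows=[[0,0,0,0,0,0],[0,0,0,0,0,0],[0,0,0,0,0,0],[0,0,0,0,0,0],[0,0,0,0,0,0],[0,0,0,0,0,0]], grip=-1)

```text
clock: 3.28
tool_pos: [0.4457, -0.0133, 0.1069]
orientation: [-180.0, -0.0, -90.0]
force: [-2.7, 0.6, 5.7]
opening: 0.0575
gripper_force: 30.0
```

carry_out(rows=[[0,0,-0.03,0,0,0],[0,0,-0.08,0,0,0],[0,0,-0.125,0,0,0],[0.04,-0.025,-0.13,0,0,0],[0.09,-0.06,-0.13,0,0,0],[0.14,-0.09,-0.13,0,0,0],[0.19,-0.12,-0.13,0,0,0],[0.235,-0.15,-0.13,0,0,0]])

```text
clock: 4.28
tool_pos: [0.5962, -0.2501, 0.2356]
orientation: [179.9, 0.0, -90.0]
force: [0.6, 1.2, -1.4]
opening: 0.0573
gripper_force: 30.0
```

carry_out(rows=[[0.025,-0.017,0,0,0,0],[0.038,-0.025,0.01,0,0,0],[0.038,-0.025,0.04,0,0,0],[0.038,-0.025,0.08,0,0,0],[0.038,-0.025,0.11,0,0,0],[0.038,-0.025,0.125,0,0,0],[0.038,-0.025,0.131,0,0,0],[0.038,-0.025,0.131,0,0,0]])

```text
clock: 5.28
tool_pos: [0.6212, -0.2863, 0.1064]
orientation: [-179.9, -0.0, -90.0]
force: [-0.0, -0.3, -1.1]
opening: 0.0575
gripper_force: 30.0
```

carry_out(rows=[[0,0,0.0005,0,0,0],[0,0,0.001,0,0,0],[0,0,0.0015,0,0,0],[0,0,0.0015,0,0,0]])

```text
clock: 5.78
tool_pos: [0.621, -0.2864, 0.105]
orientation: [-179.9, -0.0, -90.0]
force: [-2.1, 1.6, 4.6]
opening: 0.0576
gripper_force: 30.0
```

carry_out(rows=[[0,0,0,0,0,0],[0,0,0,0,0,0],[0,0,0,0,0,0],[0,0,0,0,0,0],[0,0,0,0,0,0]], grip=1)

```text
clock: 6.4
tool_pos: [0.6207, -0.2862, 0.1039]
orientation: [180.0, 0.0, -90.0]
force: [-0.1, 0.7, 0.2]
opening: 0.0873
gripper_force: 0.0
```

carry_out(rows=[[0,0,-0.04,0,0,0],[0,0,-0.075,0,0,0],[-0.045,0.022,-0.075,0,0,0],[-0.1,0.05,-0.075,0,0,0],[-0.155,0.078,-0.075,0,0,0],[-0.21,0.105,-0.075,0,0,0],[-0.265,0.133,-0.075,0,0,0],[-0.32,0.16,-0.075,0,0,0]])

```text
clock: 7.4
tool_pos: [0.4598, 0.0353, 0.1794]
orientation: [-179.9, 0.0, -90.0]
force: [0.6, 1.1, -0.2]
opening: 0.0876
gripper_force: 0.0
```

carry_out(rows=[[-0.04,0.02,0,0,0,0],[-0.049,0.0255,0.005,0,0,0],[-0.049,0.0255,0.03,0,0,0],[-0.049,0.0255,0.06,0,0,0],[-0.049,0.0255,0.08,0,0,0],[-0.049,0.0255,0.09,0,0,0],[-0.049,0.0255,0.091,0,0,0]])

```text
clock: 8.28
tool_pos: [0.4352, 0.0823, 0.0877]
orientation: [180.0, -0.0, -90.0]
force: [-0.4, 0.7, -0.1]
opening: 0.0875
gripper_force: 0.0
```

carry_out(rows=[[0,0,0,0,0,0],[0,0,0,0,0,0],[0,0,0,0,0,0],[0,0,0,0,0,0],[0,0,0,0,0,0],[0,0,0,0,0,0]], grip=-1)

```text
clock: 9.02
tool_pos: [0.4352, 0.0828, 0.0884]
orientation: [-180.0, 0.0, -90.0]
force: [-2.7, -0.9, 5.8]
opening: 0.0579
gripper_force: 30.0
```

carry_out(rows=[[0,0,-0.03,0,0,0],[0,0,-0.08,0,0,0],[0,0,-0.125,0,0,0],[0.045,-0.01,-0.13,0,0,0],[0.1,-0.02,-0.13,0,0,0],[0.155,-0.034,-0.13,0,0,0],[0.21,-0.046,-0.13,0,0,0],[0.265,-0.058,-0.13,0,0,0]])

```text
clock: 10.02
tool_pos: [0.493, -0.184, 0.2175]
orientation: [180.0, 0.0, -90.0]
force: [1.3, 0.8, -2.6]
opening: 0.0573
gripper_force: 30.0
```

carry_out(rows=[[0.05,-0.01,0,0,0,0],[0.095,-0.0205,0,0,0,0],[0.107,-0.0225,0.02,0,0,0],[0.107,-0.0225,0.06,0,0,0],[0.107,-0.0225,0.1,0,0,0],[0.107,-0.0225,0.123,0,0,0],[0.107,-0.0225,0.13,0,0,0],[0.107,-0.0225,0.131,0,0,0]])

```text
clock: 11.02
tool_pos: [0.5156, -0.2892, 0.0872]
orientation: [180.0, -0.0, -90.0]
force: [0.2, 0.1, -2.6]
opening: 0.0578
gripper_force: 30.0
```

carry_out(rows=[[0,0,0.0005,0,0,0],[0,0,0.001,0,0,0],[0,0,0.0015,0,0,0],[0,0,0.0015,0,0,0]])

```text
clock: 11.52
tool_pos: [0.5161, -0.2893, 0.0866]
orientation: [-179.9, -0.0, -90.0]
force: [-1.3, 0.9, 4.8]
opening: 0.0581
gripper_force: 30.0
```

carry_out(rows=[[0,0,0,0,0,0],[0,0,0,0,0,0],[0,0,0,0,0,0],[0,0,0,0,0,0],[0,0,0,0,0,0]], grip=1)

```text
clock: 12.15
tool_pos: [0.5157, -0.2893, 0.0855]
orientation: [180.0, 0.0, -90.0]
force: [-0.4, -0.6, -0.4]
opening: 0.0874
gripper_force: 0.0
```

carry_out(rows=[[0,0,-0.04,0,0,0],[0,0,-0.08,0,0,0],[-0.05,0.017,-0.085,0,0,0],[-0.1,0.035,-0.085,0,0,0],[-0.15,0.053,-0.085,0,0,0],[-0.182,0.0634,-0.08,0,0,0],[-0.182,0.0634,-0.06,0,0,0],[-0.182,0.0634,-0.04,0,0,0]])

```text
clock: 13.15
tool_pos: [0.4525, -0.1066, 0.1256]
orientation: [-179.9, 0.0, -89.9]
force: [-0.5, 0.1, 0.3]
opening: 0.0881
gripper_force: 0.0
```

carry_out(rows=[[0,0,0.02,0,0,0],[0,0,0.04,0,0,0],[0,0,0.05,0,0,0],[0,0,0.052,0,0,0],[0,0,0.052,0,0,0]])

```text
clock: 13.78
tool_pos: [0.4526, -0.1073, 0.074]
orientation: [-180.0, -0.0, -90.0]
force: [-0.9, -0.3, 0.4]
opening: 0.0874
gripper_force: 0.0
```

carry_out(rows=[[0,0,0,0,0,0],[0,0,0,0,0,0],[0,0,0,0,0,0],[0,0,0,0,0,0],[0,0,0,0,0,0]], grip=-1)

```text
clock: 14.4
tool_pos: [0.4523, -0.1073, 0.0738]
orientation: [-180.0, -0.0, -90.0]
force: [-1.7, 0.8, 5.6]
opening: 0.0652
gripper_force: 30.0
```

carry_out(rows=[[0,0,-0.03,0,0,0],[0,0,-0.055,0,0,0],[0.04,0.01,-0.06,0,0,0],[0.09,0.02,-0.06,0,0,0],[0.14,0.032,-0.06,0,0,0],[0.178,0.041,-0.06,0,0,0],[0.185,0.042,-0.055,0,0,0],[0.185,0.042,-0.03,0,0,0]])

```text
clock: 15.4
tool_pos: [0.4109, -0.293, 0.1037]
orientation: [-179.9, -0.0, -90.1]
force: [0.5, 1.1, -3.7]
opening: 0.0657
gripper_force: 30.0
```

carry_out(rows=[[0,0,0.015,0,0,0],[0,0,0.027,0,0,0],[0,0,0.0305,0,0,0],[0,0,0.0315,0,0,0],[0,0,0.032,0,0,0],[0,0,0.0325,0,0,0],[0,0,0.0325,0,0,0]])

```text
clock: 16.27
tool_pos: [0.4107, -0.2924, 0.0719]
orientation: [-179.9, -0.0, -90.0]
force: [-1.2, 3.0, 6.2]
opening: 0.0653
gripper_force: 30.0
```

carry_out(rows=[[0,0,0,0,0,0],[0,0,0,0,0,0],[0,0,0,0,0,0],[0,0,0,0,0,0],[0,0,0,0,0,0]], grip=1)

```text
clock: 16.9
tool_pos: [0.4103, -0.2923, 0.071]
orientation: [180.0, -0.0, -90.0]
force: [0.2, 0.3, -0.4]
opening: 0.0875
gripper_force: 0.0
```

carry_out(rows=[[0,0,-0.04,0,0,0],[0,0,-0.09,0,0,0],[-0.03,0,-0.1,0,0,-0.1],[-0.08,-0.01,-0.1,0,0,-0.27],[-0.13,-0.02,-0.1,0,0,-0.44],[-0.18,-0.04,-0.1,0,0,-0.61],[-0.23,-0.05,-0.1,0,0,-0.78],[-0.262,-0.06,-0.1,0,0,-0.95]])

```text
clock: 17.9
tool_pos: [0.4705, -0.0282, 0.1712]
orientation: [-180.0, -0.0, -35.2]
force: [1.0, 0.1, -0.1]
opening: 0.0878
gripper_force: 0.0
```

carry_out(rows=[[0,0,0,0,0,-0.18],[0,0,0,0,0,-0.359],[0,0,0,0,0,-0.359],[0,0,0,0,0,-0.359]])

```text
clock: 18.4
tool_pos: [0.4702, -0.0303, 0.1711]
orientation: [-180.0, 0.0, -15.2]
force: [-0.1, -0.1, -0.1]
opening: 0.0877
gripper_force: 0.0
```

```bash
python3 - <<'E'
from h import *
import json
o=telemetry.get_obs(); print(o["tool_pos"],o["orientation"])
im=viewer.snapshot("wrist"); cv2.imwrite("pics/w2.png",im[:,:,::-1])
json.dump([list(o["tool_pos"]),list(o["orientation"])],open("w2.json","w"))
E
```

```text
[ 0.47020479 -0.03033758  0.17105819] [-1.79999035e+02  2.49905137e-03 -1.52402989e+01]
```

View pics/w2.png

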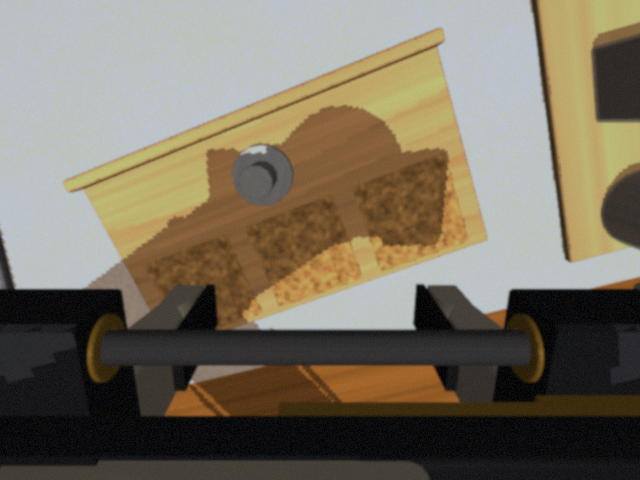

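carry_out(rows=[[0,-0.03,0,0,0,0],[0,-0.06,0,0,0,0],[0,-0.06,0,0,0,0],[0,-0.06,0,0,0,0]])

```text
clock: 18.95
tool_pos: [0.4856, 0.0275, 0.1709]
orientation: [180.0, 0.0, -15.1]
force: [-0.6, 0.1, -0.5]
opening: 0.0875
gripper_force: 0.0
```

```bash
python3 - <<'E'
from h import *
import json
o=telemetry.get_obs(); print(o["tool_pos"],o["orientation"])
im=viewer.snapshot("wrist"); cv2.imwrite("pics/w3.png",im[:,:,::-1])
json.dump([list(o["tool_pos"]),list(o["orientation"])],open("w3.json","w"))
E
```

```text
[0.48556134 0.02750347 0.17094655] [ 1.79986110e+02  1.96981907e-02 -1.50654425e+01]
```

View pics/w3.png

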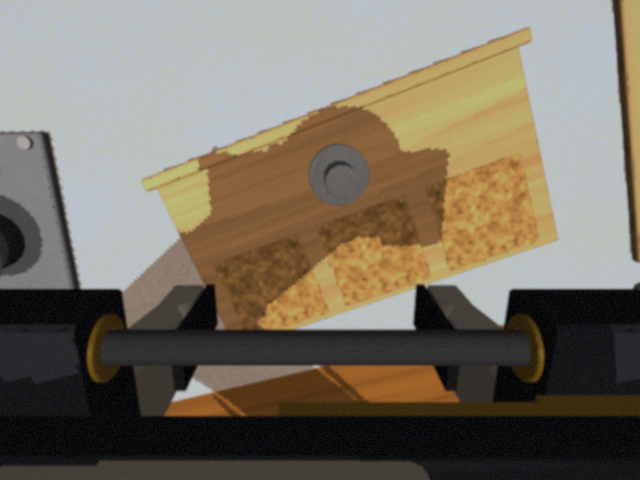

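w2 shows the die with its foot at (263,174) and stem top at ~(258,181). w3 shows the foot at (339,174) and stem top at ~(342,182). The rack is otherwise empty, with all three cork places bare.

```bash
python3 - <<'E'
from h import *
import json
np.set_printoptions(precision=4,suppress=True)
R={}
for n,w in (("w2",(222,305,135,215)),("w3",(298,382,135,215))):
    c=cam("wrist",json.load(open(n+".json"))); im=cv2.imread(f"pics/{n}.png"); h=cv2.cvtColor(im,cv2.COLOR_BGR2HSV)
    m=np.zeros(h.shape[:2],np.uint8); m[w[2]:w[3],w[0]:w[1]]=(h[w[2]:w[3],w[0]:w[1],1]<60)
    b=max(blobs(m),key=cv2.contourArea); e=cv2.fitEllipse(cv2.convexHull(b))
    g=cv2.GaussianBlur(cv2.cvtColor(im,cv2.COLOR_BGR2GRAY),(3,3),0)[w[2]:w[3],w[0]:w[1]]
    hc=cv2.HoughCircles(g,cv2.HOUGH_GRADIENT,1.0,5,param1=40,param2=8,minRadius=13,maxRadius=20)
    st=[] if hc is None else hc[0][:4]+[w[0],w[2],0]
    print(n,"foot",e,"stem",np.round(st,1).tolist()); R[n]=(c,e[0],st)
(c2,f2,s2),(c3,f3,s3)=R["w2"],R["w3"]
print("foot tri",tri(c2,f2,c3,f3),"plane .022",plane(c2,f2,.022),plane(c3,f3,.022))
for a in s2[:2]:
  for b in s3[:2]: print("stem tri",tri(c2,a[:2],c3,b[:2]))
for s,c in((258,181),c2),((342,182),c3): print("stem eye",plane(c,s,.058))
E
```

```text
w2 foot ((262.11663818359375, 174.4386444091797), (58.76384735107422, 61.14889907836914), 145.35494995117188) stem [[258.5, 177.5, 17.7], [255.5, 183.5, 17.2], [272.5, 166.5, 18.3], [261.5, 158.5, 16.9]]
w3 foot ((338.3636169433594, 174.15594482421875), (59.00215530395508, 60.31504440307617), 25.603439331054688) stem [[340.5, 179.5, 14.7], [339.5, 174.5, 14.7], [336.5, 161.5, 19.4], [325.5, 168.5, 17.2]]
foot tri (array([ 0.5183, -0.0003,  0.0198]), np.float64(0.00016754434433634033)) plane .022 [ 0.5185 -0.0007  0.022 ] [ 0.5185 -0.0002  0.022 ]
stem tri (array([ 0.518 , -0.0006,  0.0425]), np.float64(0.0018204742516407058))
stem tri (array([ 0.5194, -0.0004,  0.0386]), np.float64(0.0018083649681696892))
stem tri (array([0.5175, 0.0002, 0.0536]), np.float64(0.0024123558713966408))
stem tri (array([0.5192, 0.0002, 0.0522]), np.float64(0.005931062009833625))
stem eye [ 0.518  -0.0025  0.058 ]
stem eye [ 0.5175 -0.0005  0.058 ]
```

carry_out(rows=[[0.02,0.01,0.01,0,0,0],[0.0388,0.0184,0.03,0,0,0],[0.0388,0.0184,0.07,0,0,0],[0.0388,0.0184,0.11,0,0,0],[0.0388,0.0184,0.132,0,0,0],[0.0388,0.0184,0.141,0,0,0],[0.0388,0.0184,0.141,0,0,0]])

```text
clock: 19.88
tool_pos: [0.5184, -0.0005, 0.03]
orientation: [180.0, 0.0, -15.0]
force: [-0.2, 0.4, 0.5]
opening: 0.0872
gripper_force: 0.0
```

carry_out(rows=[[0,0,0,0,0,0],[0,0,0,0,0,0],[0,0,0,0,0,0],[0,0,0,0,0,0],[0,0,0,0,0,0],[0,0,0,0,0,0],[0,0,0,0,0,0],[0,0,0,0,0,0]], grip=-1)

```text
clock: 20.88
tool_pos: [0.5185, -0.0001, 0.03]
orientation: [180.0, 0.0, -15.0]
force: [0.7, -0.8, 0.1]
opening: 0.0233
gripper_force: 30.0
```

carry_out(rows=[[0,0,-0.03,0,0,0],[0,0,-0.08,0,0,0],[0,0,-0.13,0,0,0],[-0.02,-0.05,-0.14,0,0,0],[-0.045,-0.1,-0.14,0,0,0],[-0.067,-0.15,-0.14,0,0,0],[-0.09,-0.2,-0.14,0,0,0],[-0.11,-0.245,-0.14,0,0,0]])

```text
clock: 21.88
tool_pos: [0.4748, 0.2668, 0.1699]
orientation: [180.0, 0.0, -15.0]
force: [0.8, -1.0, -1.4]
opening: 0.0233
gripper_force: 30.0
```

carry_out(rows=[[0,0,0,0,0,0],[0,0,0,0,0,0],[0,0,0,0,0,0]])

```text
clock: 22.25
tool_pos: [0.4756, 0.264, 0.1699]
orientation: [180.0, 0.0, -15.1]
force: [0.3, -1.1, -1.7]
opening: 0.0233
gripper_force: 30.0
```

```bash
python3 - <<'E'
from h import *
import json
o=telemetry.get_obs(); print(o["tool_pos"],o["orientation"])
im=viewer.snapshot("wrist"); cv2.imwrite("pics/w4.png",im[:,:,::-1])
json.dump([list(o["tool_pos"]),list(o["orientation"])],open("w4.json","w"))
E
```

```text
[0.47563842 0.26401968 0.16987513] [ 1.79973581e+02  2.06951501e-02 -1.50620970e+01]
```

carry_out(rows=[[0,-0.03,0,0,0,0],[0,-0.05,0,0,0,0],[0,-0.05,0,0,0,0],[0,-0.05,0,0,0,0]])

```text
clock: 22.8
tool_pos: [0.4884, 0.3128, 0.1698]
orientation: [180.0, 0.0, -15.0]
force: [-0.4, 0.8, -1.5]
opening: 0.0232
gripper_force: 30.0
```

```bash
python3 - <<'E'
from h import *
import json
o=telemetry.get_obs(); print(o["tool_pos"],o["orientation"])
im=viewer.snapshot("wrist"); cv2.imwrite("pics/w5.png",im[:,:,::-1])
json.dump([list(o["tool_pos"]),list(o["orientation"])],open("w5.json","w"))
a=cv2.imread("pics/w4.png");b=cv2.imread("pics/w5.png")
cv2.imwrite("pics/w45.png",cv2.resize(np.hstack([a,b]),(800,300),interpolation=cv2.INTER_AREA))
E
```

```text
[0.48839416 0.31277014 0.16975079] [ 1.79955244e+02  2.81301959e-02 -1.50147143e+01]
```

View pics/w45.png

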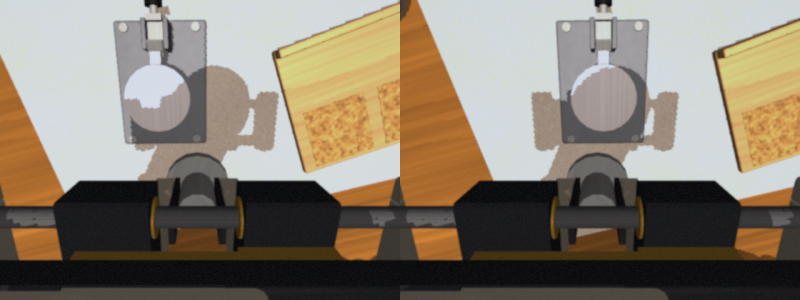

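The montage shows the pad disc at ~(251,157) in w4 and ~(328,157) in w5 (full-image pixels), with the catch straight above it. So the loader's yaw is about −15°, and the die is in the fingers.

```bash
python3 - <<'E'
from h import *
import json
np.set_printoptions(precision=4,suppress=True)
C=[];P=[]
for n,g0 in (("w4",(251,157)),("w5",(328,157))):
    c=cam("wrist",json.load(open(n+".json"))); g=cv2.GaussianBlur(cv2.cvtColor(cv2.imread(f"pics/{n}.png"),cv2.COLOR_BGR2GRAY),(5,5),0)
    x,y=g0[0]-75,g0[1]-75
    hc=cv2.HoughCircles(g[y:y+150,x:x+150],cv2.HOUGH_GRADIENT,1.0,8,param1=40,param2=8,minRadius=46,maxRadius=60)[0][:2]+[x,y,0]
    # refine: strongest radial edge near the circle, then ellipse fit
    cx,cy,r=hc[0]; pts=[]
    for t in np.radians(np.arange(20,340,4)-90):
        s=np.arange(r-6,r+7,.5); xy=np.c_[cx+s*np.cos(t),cy+s*np.sin(t)].astype(np.float32)
        v=cv2.remap(g.astype(np.float32),xy[:,0],xy[:,1],cv2.INTER_LINEAR)[:,0]
        pts.append(xy[np.argmin(np.gradient(v))])
    e=cv2.fitEllipseAMS(np.array(pts)); print(n,hc.tolist(),e,"plane",plane(c,e[0],.06), "plane hough",plane(c,hc[0][:2],.06))
    C.append(c);P.append((e[0],hc[0][:2]))
for k in(0,1): print("tri",tri(C[0],P[0][k],C[1],P[1][k]))
E
```

```text
w4 [[253.5, 159.5, 50.5], [245.5, 159.5, 58.29999923706055]] ((251.05630493164062, 156.78916931152344), (104.39881134033203, 107.84085845947266), 133.78236389160156) plane [0.5404 0.291  0.06  ] plane hough [0.5382 0.29   0.06  ]
w5 [[326.5, 155.5, 53.70000076293945], [318.5, 154.5, 59.400001525878906]] ((325.77789306640625, 155.82525634765625), (105.40858459472656, 107.57543182373047), 11.68360710144043) plane [0.5407 0.2911 0.06  ] plane hough [0.5407 0.2906 0.06  ]
tri (array([0.5404, 0.2912, 0.059 ]), np.float64(0.0002613919835887267))
tri (array([0.5391, 0.2908, 0.0537]), np.float64(0.0023232935264423625))
```

carry_out(rows=[[0.028,0.004,0,0,0,0],[0.056,0.0076,0.005,0,0,0],[0.056,0.0076,0.03,0,0,0],[0.056,0.0076,0.06,0,0,0],[0.056,0.0076,0.08,0,0,0],[0.056,0.0076,0.088,0,0,0],[0.056,0.0076,0.09,0,0,0],[0.056,0.0076,0.09,0,0,0]])

```text
clock: 23.85
tool_pos: [0.5411, 0.2917, 0.0809]
orientation: [-179.9, -0.0, -15.0]
force: [0.5, 1.0, -0.7]
opening: 0.0235
gripper_force: 30.0
```

carry_out(rows=[[0,0,0.001,0,0,0],[0,0,0.002,0,0,0],[0,0,0.003,0,0,0],[0,0,0.003,0,0,0]])

```text
clock: 24.35
tool_pos: [0.5409, 0.2916, 0.0775]
orientation: [-180.0, -0.0, -15.0]
force: [-0.8, 0.3, 1.4]
opening: 0.0236
gripper_force: 30.0
```

carry_out(rows=[[0,0,0.003,0,0,0],[0,0,0.006,0,0,0],[0,0,0.009,0,0,0],[0,0,0.011,0,0,0],[0,0,0.013,0,0,0],[0,0,0.0145,0,0,0],[0,0,0.0145,0,0,0]])

```text
clock: 25.22
tool_pos: [0.541, 0.2917, 0.0636]
orientation: [-180.0, -0.0, -15.0]
force: [-4.5, -1.8, 10.5]
opening: 0.0232
gripper_force: 30.0
```

carry_out(rows=[[0,0,0.001,0,0,0],[0,0,0.002,0,0,0],[0,0,0.002,0,0,0]])

```text
clock: 25.6
tool_pos: [0.5411, 0.2917, 0.0629]
orientation: [-179.9, -0.1, -14.9]
force: [-7.5, -1.8, 19.6]
opening: 0.0236
gripper_force: 30.0
```

carry_out(rows=[[0,0,0.0005,0,0,0],[0,0,0.0005,0,0,0],[0,0,-0.001,0,0,0],[0,0,-0.003,0,0,0],[0,0,-0.004,0,0,0],[0,0,-0.004,0,0,0]])

```text
clock: 26.35
tool_pos: [0.541, 0.2917, 0.0652]
orientation: [-180.0, -0.0, -15.0]
force: [-2.0, -1.4, 6.6]
opening: 0.0236
gripper_force: 30.0
```

carry_out(rows=[[0,0,-0.0005,0,0,0],[0,0,-0.001,0,0,0],[0,0,-0.001,0,0,0]])

```text
clock: 26.72
tool_pos: [0.541, 0.2917, 0.0655]
orientation: [-180.0, -0.0, -15.0]
force: [1.4, -0.6, 1.8]
opening: 0.023
gripper_force: 30.0
```

carry_out(rows=[[0,0,-0.0005,0,0,0],[0,0,-0.0005,0,0,0],[0,0,-0.0005,0,0,0],[0,0,-0.0005,0,0,0],[0,0,-0.0005,0,0,0]], grip=0.3)

```text
clock: 27.35
tool_pos: [0.5407, 0.2915, 0.066]
orientation: [180.0, 0.0, -15.0]
force: [0.7, 0.8, -0.1]
opening: 0.0567
gripper_force: 0.0
```

carry_out(rows=[[0,0,-0.02,0,0,0],[0,0,-0.05,0,0,0],[0,0,-0.09,0,0,0],[-0.03,0,-0.105,0,0,0],[-0.065,0,-0.105,0,0,0],[-0.065,0,-0.105,0,0,0],[-0.065,0,-0.105,0,0,0]])

```text
clock: 28.22
tool_pos: [0.4781, 0.3085, 0.1713]
orientation: [-180.0, -0.0, -15.0]
force: [1.1, -0.2, 0.6]
opening: 0.0569
gripper_force: 0.0
```

```bash
python3 - <<'E'
from h import *
o=telemetry.get_obs(); print(o["tool_pos"],o["orientation"])
im=viewer.snapshot("wrist")[:,:,::-1]; s=viewer.snapshot("scene")[:,:,::-1]
cv2.imwrite("pics/s6.png",s)
a=cv2.resize(im[30:270,150:510],(600,400)); b=cv2.resize(s[150:330,100:490],(433,200)); 
cv2.imwrite("pics/v6.png",np.vstack([a,np.pad(b,((0,0),(0,167),(0,0)))]))
E
```

```text
[0.47814359 0.30849145 0.1713094 ] [-1.79975970e+02 -1.98375961e-02 -1.49631263e+01]
```

View pics/v6.png

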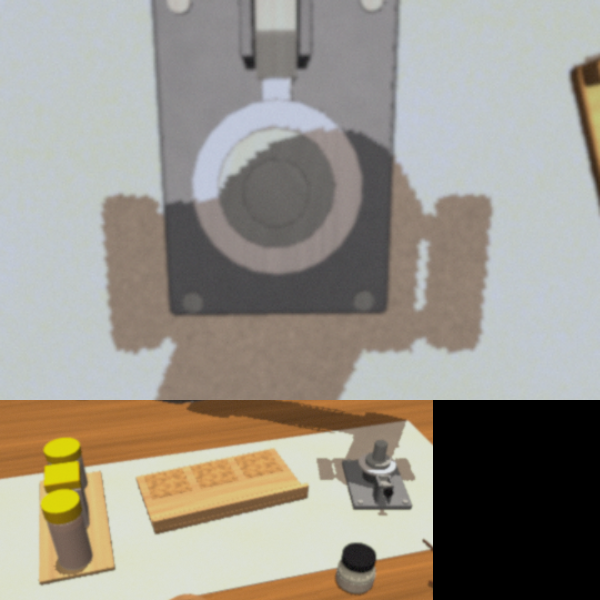

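The die stands upright in the middle of the pad (crop (276,190)), with the catch over it and the pad visibly lower. The three containers stand on the board and the rack is empty.

carry_out(rows=[[0.005,0.04,0,0,0,0.16],[0.015,0.1,0,0,0,0.32],[0.025,0.16,0,0,0,0.49],[0.034,0.22,0,0,0,0.655],[0.043,0.28,0,0,0,0.82],[0.052,0.34,0,0,0,0.98],[0.061,0.4,0,0,0,1.145],[0.07,0.46,0,0,0,1.309]], grip=1)

```text
clock: 29.32
tool_pos: [0.4264, -0.1565, 0.1713]
orientation: [-180.0, -0.0, -90.3]
force: [1.0, 0.6, 0.1]
opening: 0.0874
gripper_force: 0.0
```

carry_out(rows=[[0,0,0,0,0,0]])

```text
clock: 29.45
tool_pos: [0.4255, -0.1582, 0.1707]
orientation: [179.9, -0.0, -90.5]
force: [-0.7, 0.8, -0.2]
opening: 0.0876
gripper_force: 0.0
```

carry_out(rows=[[0.05,0.006,0,0,0,0],[0.1,0.011,0,0,0,0],[0.134,0.0148,0,0,0,0],[0.134,0.0148,0,0,0,0],[0.134,0.0148,0,0,0,0],[0.134,0.0148,0,0,0,0]])

```text
clock: 30.2
tool_pos: [0.412, -0.2874, 0.1711]
orientation: [-180.0, 0.0, -89.9]
force: [1.3, -0.4, -0.1]
opening: 0.0876
gripper_force: 0.0
```

```bash
python3 - <<'E'
from h import *
o=telemetry.get_obs(); print(o["tool_pos"],o["orientation"])
E
```

```text
[ 0.41201021 -0.28737133  0.17106369] [-1.79999600e+02  3.56267001e-03 -8.99236094e+01]
```

carry_out(rows=[[0.005,0.0015,0.02,0,0,0],[0.005,0.0015,0.05,0,0,0],[0.005,0.0015,0.08,0,0,0],[0.005,0.0015,0.095,0,0,0],[0.005,0.0015,0.099,0,0,0],[0.005,0.0015,0.099,0,0,0]])

```text
clock: 30.95
tool_pos: [0.4108, -0.2931, 0.0726]
orientation: [-180.0, -0.0, -90.0]
force: [-1.4, 0.3, 0.0]
opening: 0.0877
gripper_force: 0.0
```

carry_out(rows=[[0,0,0,0,0,0],[0,0,0,0,0,0],[0,0,0,0,0,0],[0,0,0,0,0,0],[0,0,0,0,0,0]], grip=-1)

```text
clock: 31.58
tool_pos: [0.4104, -0.2933, 0.0725]
orientation: [-180.0, -0.0, -90.0]
force: [-1.5, 0.1, 6.1]
opening: 0.0653
gripper_force: 30.0
```

carry_out(rows=[[0,0,-0.03,0,0,0],[0,0,-0.055,0,0,0],[-0.04,-0.01,-0.06,0,0,0],[-0.09,-0.021,-0.06,0,0,0],[-0.14,-0.033,-0.06,0,0,0],[-0.178,-0.042,-0.06,0,0,0],[-0.1855,-0.043,-0.055,0,0,0],[-0.1855,-0.043,-0.03,0,0,0]])

```text
clock: 32.58
tool_pos: [0.4542, -0.1069, 0.1024]
orientation: [-179.9, 0.0, -89.9]
force: [0.5, -0.4, -4.0]
opening: 0.0656
gripper_force: 30.0
```

carry_out(rows=[[0,0,0.012,0,0,0],[0,0,0.023,0,0,0],[0,0,0.027,0,0,0],[0,0,0.028,0,0,0],[0,0,0.0285,0,0,0],[0,0,0.029,0,0,0],[0,0,0.029,0,0,0]])

```text
clock: 33.45
tool_pos: [0.4528, -0.1085, 0.0745]
orientation: [180.0, -0.1, -90.0]
force: [-6.8, -1.9, 14.0]
opening: 0.0653
gripper_force: 30.0
```

carry_out(rows=[[0,0,-0.001,0,0,0],[0,0,-0.001,0,0,0],[0,0,-0.001,0,0,0],[0,0,-0.001,0,0,0],[0,0,-0.001,0,0,0]], grip=1)

```text
clock: 34.08
tool_pos: [0.4532, -0.1076, 0.074]
orientation: [180.0, -0.0, -90.0]
force: [0.4, 0.3, -0.9]
opening: 0.0877
gripper_force: 0.0
```

carry_out(rows=[[0,0,-0.04,0,0,0],[0,0,-0.09,0,0,0],[0.04,-0.015,-0.1,0,0,0],[0.09,-0.032,-0.1,0,0,0],[0.14,-0.05,-0.1,0,0,0],[0.18,-0.063,-0.1,0,0,0],[0.18,-0.063,-0.1,0,0,0],[0.18,-0.063,-0.1,0,0,0]])

```text
clock: 35.08
tool_pos: [0.5158, -0.2875, 0.1735]
orientation: [179.9, 0.0, -90.0]
force: [-0.1, 0.4, 0.3]
opening: 0.0876
gripper_force: 0.0
```

carry_out(rows=[[0.0015,0,0.02,0,0,0],[0.0015,0,0.05,0,0,0],[0.0015,0,0.075,0,0,0],[0.0015,0,0.085,0,0,0],[0.0015,0,0.087,0,0,0],[0.0015,0,0.087,0,0,0]])

```text
clock: 35.83
tool_pos: [0.5168, -0.289, 0.088]
orientation: [-179.9, -0.0, -90.0]
force: [-0.1, 0.2, 0.3]
opening: 0.088
gripper_force: 0.0
```

carry_out(rows=[[0,0,0,0,0,0],[0,0,0,0,0,0],[0,0,0,0,0,0],[0,0,0,0,0,0],[0,0,0,0,0,0],[0,0,0,0,0,0]], grip=-1)

```text
clock: 36.58
tool_pos: [0.5162, -0.2892, 0.0872]
orientation: [180.0, -0.0, -90.0]
force: [-1.5, 0.2, 2.6]
opening: 0.0578
gripper_force: 30.0
```

carry_out(rows=[[0,0,-0.03,0,0,0],[0,0,-0.08,0,0,0],[0,0,-0.125,0,0,0],[-0.045,0.01,-0.13,0,0,0],[-0.1,0.021,-0.13,0,0,0],[-0.155,0.033,-0.13,0,0,0],[-0.21,0.045,-0.13,0,0,0],[-0.265,0.057,-0.13,0,0,0]])

```text
clock: 37.58
tool_pos: [0.4583, -0.0225, 0.2167]
orientation: [180.0, 0.0, -90.0]
force: [1.3, -0.0, -1.6]
opening: 0.0579
gripper_force: 30.0
```

carry_out(rows=[[-0.05,0.011,0,0,0,0],[-0.095,0.021,0,0,0,0],[-0.1065,0.023,0.02,0,0,0],[-0.1065,0.023,0.06,0,0,0],[-0.1065,0.023,0.1,0,0,0],[-0.1065,0.023,0.12,0,0,0],[-0.1065,0.023,0.127,0,0,0],[-0.1065,0.023,0.127,0,0,0]])

```text
clock: 38.58
tool_pos: [0.4362, 0.0823, 0.0902]
orientation: [180.0, -0.0, -90.0]
force: [0.3, 0.4, -2.7]
opening: 0.0578
gripper_force: 30.0
```

carry_out(rows=[[0,0,0.0005,0,0,0],[0,0,0.001,0,0,0],[0,0,0.0015,0,0,0],[0,0,0.0015,0,0,0]])

```text
clock: 39.08
tool_pos: [0.4365, 0.0824, 0.089]
orientation: [-180.0, 0.0, -90.0]
force: [-1.0, -1.5, 3.3]
opening: 0.058
gripper_force: 30.0
```

carry_out(rows=[[0,0,0,0,0,0],[0,0,0,0,0,0],[0,0,0,0,0,0],[0,0,0,0,0,0],[0,0,0,0,0,0]], grip=1)

```text
clock: 39.7
tool_pos: [0.4362, 0.0824, 0.0885]
orientation: [180.0, -0.0, -90.0]
force: [-0.3, 0.2, -0.3]
opening: 0.0877
gripper_force: 0.0
```

carry_out(rows=[[0,0,-0.04,0,0,0],[0,0,-0.095,0,0,0],[0.045,-0.022,-0.105,0,0,0],[0.1,-0.05,-0.105,0,0,0],[0.155,-0.078,-0.105,0,0,0],[0.21,-0.105,-0.105,0,0,0],[0.265,-0.132,-0.105,0,0,0],[0.32,-0.16,-0.105,0,0,0]])

```text
clock: 40.7
tool_pos: [0.5969, -0.2397, 0.1934]
orientation: [180.0, 0.0, -90.0]
force: [0.4, 1.6, 0.4]
opening: 0.0876
gripper_force: 0.0
```

carry_out(rows=[[0.035,-0.018,0,0,0,0],[0.0487,-0.0243,0,0,0,0],[0.0487,-0.0243,0,0,0,0],[0.0487,-0.0243,0.01,0,0,0],[0.0487,-0.0243,0.03,0,0,0],[0.0487,-0.0243,0.03,0,0,0]])

```text
clock: 41.45
tool_pos: [0.6192, -0.2847, 0.1619]
orientation: [179.8, 0.1, -89.9]
force: [0.7, -0.6, -0.9]
opening: 0.0876
gripper_force: 0.0
```

carry_out(rows=[[0.001,-0.001,0.02,0,0,0],[0.001,-0.001,0.045,0,0,0],[0.001,-0.001,0.057,0,0,0],[0.001,-0.001,0.058,0,0,0],[0.001,-0.001,0.058,0,0,0]])

```text
clock: 42.08
tool_pos: [0.6221, -0.2874, 0.1067]
orientation: [-179.9, -0.0, -90.0]
force: [-0.6, -0.0, 0.2]
opening: 0.0876
gripper_force: 0.0
```

carry_out(rows=[[0,0,0,0,0,0],[0,0,0,0,0,0],[0,0,0,0,0,0],[0,0,0,0,0,0],[0,0,0,0,0,0],[0,0,0,0,0,0]], grip=-1)

```text
clock: 42.82
tool_pos: [0.6214, -0.2874, 0.1057]
orientation: [180.0, -0.0, -90.0]
force: [-1.1, -0.1, 2.8]
opening: 0.0577
gripper_force: 30.0
```

carry_out(rows=[[0,0,-0.03,0,0,0],[0,0,-0.08,0,0,0],[0,0,-0.125,0,0,0],[-0.04,0.026,-0.13,0,0,0],[-0.09,0.058,-0.13,0,0,0],[-0.14,0.09,-0.13,0,0,0],[-0.19,0.122,-0.13,0,0,0],[-0.235,0.15,-0.13,0,0,0]])

```text
clock: 43.82
tool_pos: [0.4701, -0.0509, 0.2352]
orientation: [-180.0, 0.0, -90.0]
force: [0.1, 2.1, -1.0]
opening: 0.0575
gripper_force: 30.0
```

carry_out(rows=[[-0.028,0.018,0,0,0,0],[-0.038,0.0255,0.005,0,0,0],[-0.038,0.0255,0.03,0,0,0],[-0.038,0.0255,0.07,0,0,0],[-0.038,0.0255,0.105,0,0,0],[-0.038,0.0255,0.122,0,0,0],[-0.038,0.0255,0.127,0,0,0],[-0.038,0.0255,0.127,0,0,0]])

```text
clock: 44.82
tool_pos: [0.4463, -0.0146, 0.1087]
orientation: [180.0, -0.0, -90.0]
force: [-0.0, 0.5, -1.5]
opening: 0.0573
gripper_force: 30.0
```

carry_out(rows=[[0,0,0.0005,0,0,0],[0,0,0.001,0,0,0],[0,0,0.0015,0,0,0],[0,0,0.0015,0,0,0]])

```text
clock: 45.32
tool_pos: [0.4463, -0.0143, 0.1076]
orientation: [-180.0, 0.0, -90.0]
force: [-1.4, -0.0, 4.3]
opening: 0.0576
gripper_force: 30.0
```

carry_out(rows=[[0,0,0,0,0,0],[0,0,0,0,0,0],[0,0,0,0,0,0],[0,0,0,0,0,0],[0,0,0,0,0,0]], grip=1)

```text
clock: 45.95
tool_pos: [0.446, -0.0143, 0.107]
orientation: [180.0, -0.0, -90.0]
force: [-0.4, 0.0, -0.4]
opening: 0.0874
gripper_force: 0.0
```

carry_out(rows=[[0,0,-0.04,0,0,0],[0,0,-0.09,0,0,0],[0,0,-0.14,0,0,0],[0.05,0,-0.15,0,0,0],[0.11,0,-0.15,0,0,0],[0.17,0,-0.15,0,0,0],[0.23,0,-0.15,0,0,0],[0.29,0,-0.15,0,0,0]])

```text
clock: 46.95
tool_pos: [0.4458, -0.3063, 0.2572]
orientation: [-180.0, -0.0, -90.0]
force: [1.1, 0.2, -0.2]
opening: 0.0876
gripper_force: 0.0
```

carry_out(rows=[[0.03,0,0,0,0,0],[0.03,0,0,0,0,0],[0.03,0,0,0,0,0]])

```text
clock: 47.32
tool_pos: [0.4458, -0.3341, 0.2568]
orientation: [180.0, 0.0, -90.0]
force: [-0.8, -0.0, 0.1]
opening: 0.0874
gripper_force: 0.0
```

```bash
python3 - <<'E'
from h import *
T=viewer.snapshot("top")[:,:,::-1].copy(); s=viewer.snapshot("scene")[:,:,::-1]
cv2.imwrite("pics/top9.png",T)
h=cv2.cvtColor(T,cv2.COLOR_BGR2HSV); m=cv2.inRange(h,(22,170,100),(36,255,255)); m[:300]=0;m[370:]=0;m[:,:240]=0;m[:,420:]=0
for c in blobs(m>0):
    M=cv2.moments(c); print((M["m10"]/M["m00"],M["m01"]/M["m00"]),cv2.contourArea(c))
a=cv2.resize(T[225:375,140:500],(720,300)); b=cv2.resize(s[150:270,200:488],(720,300)); cv2.imwrite("pics/v9.png",np.vstack([a,b]))
E
```

```text
(277.95203102674014, 337.4970402122882) 816.5
(327.558218349068, 332.89518276446375) 688.5
(374.95971563981044, 327.77567140600314) 844.0
```

View pics/v9.png

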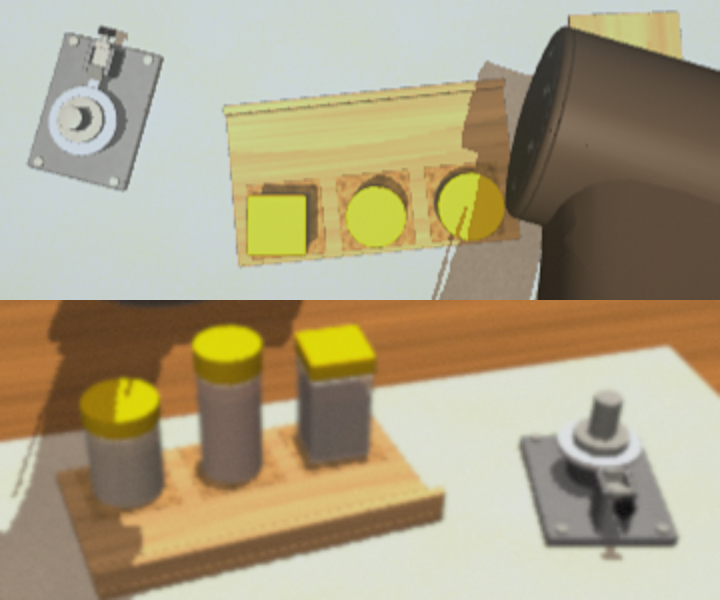

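All three containers are upright on their own cork places, within 0.5 px of the start, and the die stands on the latched pad. The robot is touching nothing.

```bash
python3 -c "
from plant import workorder; print(workorder.close_job())"
```

```text
the job is handed in; nothing more can be done
None
```

The job is handed in: the die stands in the middle of the pad, which the catch holds down, and all three containers are back upright on their own cork places, in about 47 s of robot time (the hand-in returned no verdict).

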